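# Put the small dip bowl away in the tilt-out bin

### The job

Put the smaller ceramic dip bowl, upright, into the middle compartment of the steel bin while the bin is tilted out, then let go and swing the bin slowly back until it is fully home and level. The ceramic chips easily: grip it with only a light squeeze, set it down softly, never drop or press it, and do not let the bin slam. Leave everything else where it stands.

Things in the scene. Friction and masses are not known exactly. Their poses are not given: they have to be found in the camera images.
- small_bowl: The smaller of two plain white ceramic dip bowls, loose, upright on the slate: 62 mm across (straight sides from 10 mm up to the rim; foot 50 mm), 42 mm tall, wall 4 mm, about 150 g. Origin: centre of its underside, z up. Fragile: never grip it with more than about 35 N on each finger, nor let it meet the bin with more than 20 N.
- large_bowl: The larger plain white ceramic dip bowl, 108 mm across, 50 mm tall: a bystander. It and the small bowl may stand in each other's place. Origin: centre of its underside.
- bin (a joint): Tilt of the bin in rad: 0 = fully home, floor level; 0.35 to 0.5 at the start, leaning out towards the robot; at most 0.6. It turns about its front lower edge. The hinge is stiff: the bin stays where it is left and swings home when its front wall is pushed back with 5 to 8 N at the lip. Pressing on its floor that hard moves it too.
- bin_mid (a point): Centre of the middle compartment's floor (upper face), moving with the bin. z: square to the floor, out of the mouth; y: along the bin; x: from front wall to back wall. The open steel bin is 420 mm long (y), 150 deep (x), 75 high, walls 4 mm; two dividers as high as the walls make three equal empty compartments, each 135 mm (y) by 142 mm (x) inside.
- bin_lip (a point): Middle of the top edge of the bin's front wall, on its outer face; the edge is rolled, 8 mm thick. Axes as bin_mid. The wall runs down 75 mm from here to the hinge, in the middle compartment's width 135 mm.
- bin_hinge (a point): Middle of the hinge line, the bin's front lower edge, 60 mm above the slate, 75 mm towards the front from bin_mid along x. Does not move. Axes as bin_mid.
- bin_frame: Fixed steel frame in which the bin hangs, origin on the slate right under the hinge line's middle, z up, x to the back. Base block 48 mm high under the bin; back panel 172 to 180 mm behind the hinge line, 170 mm high, 460 mm wide; side cheeks 8 mm thick, 220 mm to either side, 135 mm high.
- plate: Teal enamel plate, 180 mm across, 20 mm tall, a bystander on the slate in front of the bin. Origin: centre of its underside.
- scraper: Heavy steel grill scraper, a bystander lying flat along its x: from 200 mm behind its origin (round handle, 24 mm) to 100 mm ahead (blade 100 mm wide).
- fork: Grill fork with wooden handle, a bystander lying along its x: from 200 mm behind its origin (handle 22 mm thick) to 230 mm ahead (two tines).
- brush: Basting brush, 200 mm long, a bystander lying on the slate at the left.
- mill: Wooden pepper mill, 60 mm across, 185 mm tall, a standing bystander left of the bin.
- salt_jar: Glass jar with steel lid, 70 mm across, 100 mm tall, a standing bystander left of the bin.
Mind the look-alikes: they are no part of the job. Leave any black or red look-alike of the small_bowl alone.

How it is judged:
On the way:
1. the small bowl rests flat on the floor of the middle compartment, let go, while the bin is still tilted out (more than 0.2 rad) (x of small_bowl in the frame of bin_mid between -0.055 and 0.055 m and y of small_bowl in the frame of bin_mid between -0.05 and 0.05 m and z of small_bowl in the frame of bin_mid between -0.01 and 0.012 m and angle between the z axis of small_bowl and the z axis of bin_mid, either way round below 0.2 rad and contact force between the fingers and small_bowl below 0.1 N and value of joint bin above 0.2 rad and linear speed of small_bowl below 0.03 m/s), for 0.2 s.
At the end, for the whole second after the job is handed in: The bin is home (within 0.05 rad of level) and the small bowl stands upright (within 0.2 rad), at rest and released on the floor of its middle compartment: its foot's centre within 55 mm (x), 50 mm (y) and 12 mm (z) of the compartment floor's centre (x of small_bowl in the frame of bin_mid between -0.055 and 0.055 m and y of small_bowl in the frame of bin_mid between -0.05 and 0.05 m and z of small_bowl in the frame of bin_mid between -0.01 and 0.012 m and angle between small_bowl's own z axis and vertical below 0.2 rad and value of joint bin below 0.05 rad and linear speed of small_bowl below 0.02 m/s and contact force between the fingers and small_bowl below 0.1 N); the robot touches nothing.
It fails at once if the fingers press on the small bowl with more than 70 N in all (both fingers together) (contact force between the fingers and small_bowl above 70 N).
It fails at once if the small bowl meets the bin with more than 20 N (contact force between small_bowl and bin above 20 N).
It fails at once if the small bowl is dropped: it falls unheld faster than 0.55 m/s (a fall of about 15 mm) (linear speed of small_bowl above 0.55 m/s and contact force between the fingers and small_bowl below 0.1 N).
It fails at once if the bin slams: it swings home faster than 1.5 rad/s (velocity of joint bin below -1.5 rad/s).
It fails at once if a bystander is moved by more than 30 mm (distance of any of large_bowl, plate, scraper, fork, brush, mill, salt_jar from where it was at the start of the episode above 0.03 m).
It also fails if it takes over 64 s, if anything falls off the work surface, if the arm or the gripper's body presses on something with over 40 N, if the wrist force passes 120 N, or if a joint passes its speed limit or range.

### The arm

A 6-joint arm with a two-finger parallel gripper is mounted at the origin on the work surface. World frame = base frame: x ahead of the robot, y to its left, z up, the work surface at z = 0. Lengths are in m, angles in rad, forces in N, time in s.
With the tool pointing down it reaches from about 0.375 to 0.975 m from the base axis. Payload 3.8 kg.
Tool frame: the origin (TCP) lies at the very end of the fingers, on their centre line; the grasp point (between the pads) lies 19 mm behind it; z points along the fingers, y is the line along which they close (so a half turn about z gives the same grasp; the last joint's range is limited). The gripper opens to 85 mm and grips with 20 to 120 N. Pads are 22 mm wide; open, the fingers measure 114 mm over their backs; the gripper's body (76 mm by 85 mm) begins 54 mm behind the grasp point. The pads swing forward as they close: fully open they stand 13 mm farther back than shut.
Start: joints at [-1.269, 0.264, 1.604, -0, 1.274, -0.037], TCP at [0.224, -0.637, 0.202] pointing down, gripper open.
Joint ranges: [-2.63, 2.63], [-0.94, 2.18], [0.31, 2.57], [-1.31, 4.45], [0, 2.66], [-2.55, 2.55]. Speed limits (rad/s): [2.57, 2.57, 3.14, 3.14, 3.14, 3.14].

### API

Orientations are given as a rotation vector (axis times angle).
In Python, from workcell import bot, vision gives the robot as it stands. The module is installed in compiled form; this text tells all that it offers.
- The arm moves only by the tool play_rows, never from a script. Its argument "moves" is a list that holds one entry, the list of rows, each a list of 7 numbers: the turn, a rotation vector about the tool's x, y, z as a fraction of full scale, then the shift along the tool's x, y, z as a fraction of full scale, then the finger opening in mm, from 0 to 85.4. In form: [[[ax, ay, az, x, y, z, jaw], ...]]. A call has 1 to 5 rows; each row shifts and turns the commanded pose from where the row before left it, along the tool's axes as they then stand; what a row does not reach is not made up. Full scale, the value 1, is 0.1 m for a shift and 0.5 rad for a turn. A row lasts 1/12 s, in which the tool goes at most 41.7 mm and 7.16 degrees, less where a joint would pass 70% of its speed; a pose out of reach is approached as far as the arm can. A call with a number of a shift or a turn outside -1 to 1 is refused whole. A call with a gripper value outside its range is refused whole. The fingers move at their own pace and stop on an object; "newtons" is the grip in N (left out, the last holds). Time passes only in rows, so rows that do not move let the fingers close. It gives the time, the measured TCP pose, the force, the opening and the grip force at its end, in the units of the state.
- bot.read_state(): the state, without advancing time (a new reading comes with each control period).
- vision.read_camera(name): name is "side" or "top" or "wrist"; returns a dict with "image" (384x512x3 uint8, red, green, blue), "depth" (384x512 float32, m along the optical axis (not along the pixel's ray), 0 where there is no reading), "K" (3x3 intrinsics, pixels), "R" (3x3) and "t" (3): a world point X has camera coordinates R X + t. Camera axes: x right, y down, z forward; pixel columns grow to the right and rows downward; lengths in m; the calibration is good to about 2 mm. A picture is of the moment at which its call begins.
- bot.finish_job(): hands the job in; it is judged then, once.
The state is a dict: "time": time; "q": joint angles; "joint_vel": joint speeds; "joint_torque": joint torques, N m; "tool_pos": TCP position; "tcp_rot": TCP orientation; "wrist_force": force on the tool from outside, world axes, zero at the start; "torque": the same for the moment, N m; "width": opening from 0.0 (shut) to 1.0 (fully open); "grip_force": force on a finger pad.
Only numpy, scipy, OpenCV 4.12 (cv2) and the standard library are available. Lean on these libraries where they do the work, as an engineer would, in place of code of your own. Each camera call takes 0.05 s, during which the arm holds its last target. There are 200 camera calls.

## Working session

There is one attempt and no reset: what is moved stays moved. The work goes in short steps, Python scripts to look and compute and a tool call to move; the robot and the scene stay as the last step left them, time stands still between calls to the robot, and variables do not carry over. Pictures are saved under pics/ and viewed, at most 10 in all, crops included, and the job is handed in when it is done.

Besides the shell and the picture viewer there is one more tool, called after ">>>" by a JSON object that holds its "name" and its "arguments". play_rows: Moves the arm, as the interface text tells. Its arguments: {"type":"object","properties":{"moves":{"type":"array","items":{"type":"array","items":{"type":"array","items":{"type":"number"}}}},"newtons":{"type":"number"}},"required":["moves"]}

```bash
mkdir -p pics
cat > h.py <<'E'
import numpy as np, cv2
from workcell import bot, vision
def cam(n):
    c=vision.read_camera(n); return c
def save(c,f): cv2.imwrite('pics/'+f,c['image'][:,:,::-1])
def pts(c):
    d=c['depth']; v,u=np.mgrid[:384,:512]; K=c['K']
    P=np.stack([(u-K[0,2])/K[0,0]*d,(v-K[1,2])/K[1,1]*d,d],-1)
    return (P-c['t'])@c['R']
E
python3 - <<'E'
from h import *
s=bot.read_state(); print(s)
a=cam('top');b=cam('side')
save(a,'top1.png');save(b,'side1.png')
np.savez('a.npz',**a);np.savez('b.npz',**b)
for c in(a,b): print(-c['R'].T@c['t'],c['R'][2])
E
```

```text
{'time': 0.0, 'q': array([-1.26889116e+00,  2.64763775e-01,  1.60540529e+00,  3.91443615e-05,
        1.27367237e+00, -3.68932405e-02]), 'joint_vel': array([ 2.19529576e-03, -5.67268027e-05, -2.60092980e-03, -7.17092372e-04,
       -1.47154479e-03, -9.83892114e-04]), 'joint_torque': array([ 3.97270969e-04, -5.15107799e+01, -3.67317116e+01,  8.80017637e-05,
        1.29002100e-02,  1.30745966e-05]), 'tool_pos': array([ 0.2241158 , -0.63585619,  0.20043803]), 'tcp_rot': array([-3.09442561e+00, -5.29247238e-01,  4.08144793e-04]), 'wrist_force': array([ 0.42283959,  0.5581317 , -0.65977667]), 'torque': array([0.00947114, 0.04500617, 0.02523699]), 'grip_force': 0.0, 'width': 1.0024343785564163}
[ 0.31374202 -0.04909361  1.69138302] [ 0.13602041  0.00615206 -0.99068693]
[ 0.07117886 -1.37834059  0.89383263] [ 0.27465048  0.82993178 -0.48557219]
```

View pics/top1.png

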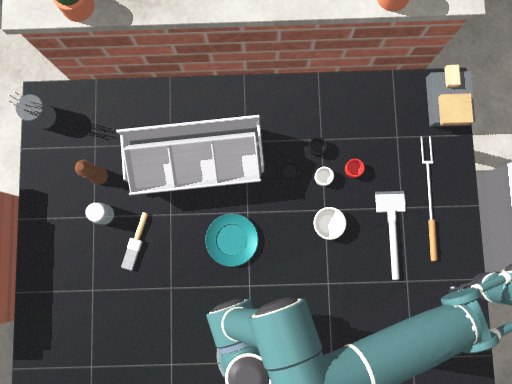

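View pics/side1.png

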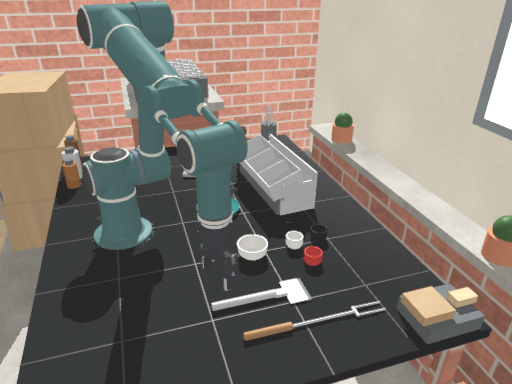

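The top view shows a white small bowl (324,176), a white large bowl (330,223), a red look-alike (355,168), a black look-alike (318,146) and possibly something dark at (290,170). The bin spans (120–262, 118–193). The small white bowl at (324,176) top / (294,240) side is my choice; next I check it in a close crop and measure.

Run:
```python
from h import *
a=dict(np.load('a.npz'));b=dict(np.load('b.npz'))
im=a['image'][105:265,105:375]; cv2.imwrite('pics/crop1.png',cv2.resize(im,None,fx=2.9,fy=2.9,interpolation=cv2.INTER_CUBIC)[:,:,::-1])
def ray(c,u,v,z):
    K=c['K'];d=c['R'].T@np.linalg.solve(K,[u,v,1.]);o=-c['R'].T@c['t']
    return o+d*(z-o[2])/d[2]
for n,c,boxes in(('top',a,[(308,162,342,189),(308,200,355,245)]),('side',b,[(283,230,305,250),(232,232,272,262)])):
    P=pts(c); w=(c['image'].min(2)>110)&(np.ptp(c['image'].astype(int),axis=2)<40)
    for x0,y0,x1,y1 in boxes:
        m=np.zeros_like(w);m[y0:y1,x0:x1]=w[y0:y1,x0:x1]
        q=P[m&(c['depth']>0)]; q=q[q[:,2]>0.02]
        zt=np.percentile(q[:,2],97)
        r=q[q[:,2]>zt-.006]
        A=np.c_[2*r[:,:2],np.ones(len(r))];s=np.linalg.lstsq(A,(r[:,:2]**2).sum(1),rcond=None)[0]
        print(n,len(q),'ztop',zt,'bbox',q.min(0),q.max(0),'mid',(q.min(0)+q.max(0))/2,'circ',s[:2],np.sqrt(s[2]+s[:2]@s[:2]))
# other objects tall nearby
P=pts(a)
for u,v in [(318,146),(355,168),(290,170),(200,170),(185,188),(230,184),(215,140),(261,120),(262,160),(124,140),(165,170),(204,160)]: print((u,v),P[v,u].round(3),a['image'][v,u])
```

```text
top 100 ztop 0.04734329924748345 bbox [ 0.56078744 -0.29410583  0.02114214] [ 0.61901199 -0.23578084  0.05067759] mid [ 0.58989972 -0.26494334  0.03590987] circ [ 0.59029596 -0.26530648] 0.028531863665271204
top 280 ztop 0.05645670412292641 bbox [ 0.3757488  -0.32855466  0.02022925] [ 0.4807105  -0.22282776  0.0590922 ] mid [ 0.42822965 -0.27569121  0.03966073] circ [ 0.42786682 -0.27434359] 0.051070313494732275
side 189 ztop 0.043052401887790234 bbox [ 0.55644135 -0.30265257  0.02004388] [ 0.62002515 -0.23278978  0.04557506] mid [ 0.58823325 -0.26772118  0.03280947] circ [ 0.58936575 -0.26932087] 0.028673797443564714
side 460 ztop 0.051609157324186465 bbox [ 0.24523458 -0.69845491  0.0200068 ] [ 0.47925716 -0.22107902  0.34944675] mid [ 0.36224587 -0.45976697  0.18472677] circ [ 0.33417014 -0.45457705] 0.2067371688015552
(318, 146) [ 0.7   -0.255  0.006] [36 35 39]
(355, 168) [ 0.618 -0.38   0.007] [174  53  52]
(290, 170) [ 0.619 -0.154  0.003] [38 38 40]
(200, 170) [0.614 0.151 0.082] [163 162 166]
(185, 188) [0.547 0.193 0.136] [229 228 230]
(230, 184) [ 0.576  0.057 -0.001] [132 130 133]
(215, 140) [0.707 0.096 0.114] [194 191 197]
(261, 120) [ 0.803 -0.058 -0.   ] [56 60 62]
(262, 160) [ 0.631 -0.057  0.133] [166 165 169]
(124, 140) [0.717 0.397 0.112] [128 127 128]
(165, 170) [0.618 0.268 0.08 ] [247 246 247]
(204, 160) [0.646 0.136 0.087] [238 236 238]
```

View pics/crop1.png

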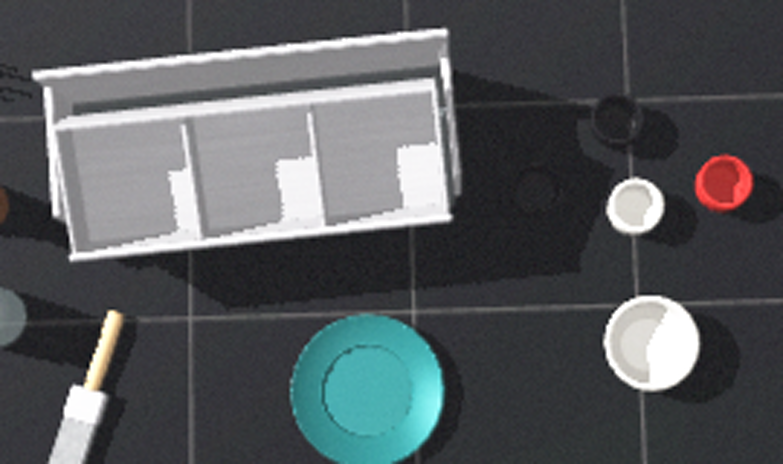

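Run:
```python
from h import *
a=dict(np.load('a.npz'));b=dict(np.load('b.npz'))
P=pts(a)
def plane(q):
    for _ in range(6):
        c=q.mean(0);n=np.linalg.svd(q-c,full_matrices=False)[2][2]; r=(q-c)@n; q=q[abs(r)<max(.003,1.5*r.std())] if _<5 else q
    return n*np.sign(n[2]),c,len(q),((q-c)@n).std()
# floors: crop->px : 105+u/2.9,105+v/2.9
fl=[]
for x0,y0,x1,y1 in[(90,130,165,215),(200,120,270,150),(322,110,390,145),(205,160,272,215),(330,150,395,205)]:
    q=P[105+y0*10//29:105+y1*10//29,105+x0*10//29:105+x1*10//29].reshape(-1,3); fl.append(q)
q=np.concatenate(fl); n,c,N,s=plane(q); print('floor',n,c,N,len(q),s,'tilt',np.arccos(n[2]),'yaw of x',np.arctan2(-n[1],-n[0]))
# lip: front edge
q=P[168:198,120:270].reshape(-1,3); q=q[(q[:,2]>.115)&(q[:,2]<.17)]
print(len(q),np.percentile(q[:,2],[1,10,50,90,99]))
top=q
yaw=np.arctan2(-n[1],-n[0])
for cn,C in(('top',a),('side',b)):
    PP=pts(C).reshape(-1,3)
    m=(PP[:,0]>.45)&(PP[:,0]<.9)&(PP[:,1]>-.15)&(PP[:,1]<.5)&(PP[:,2]>.03)
    for yw in (yaw,):
        pass
    np.save(cn+'P.npy',PP[m])
# back panel top edge: line fit of points with z~.17
q=np.load('topP.npy'); q=q[(q[:,2]>.150)&(q[:,2]<.185)&(q[:,0]>.70)]
A=np.polyfit(q[:,1],q[:,0],1);print('back panel',len(q),A,np.arctan(A[0]),q[:,1].min(),q[:,1].max(),q.min(0),q.max(0))
q=np.load('topP.npy'); q=q[(q[:,2]>.115)&(q[:,0]<.62)]
A=np.polyfit(q[:,1],q[:,0],1);r=q[:,0]-np.polyval(A,q[:,1]);q=q[abs(r)<.012];A=np.polyfit(q[:,1],q[:,0],1);print('front lip',len(q),A,np.arctan(A[0]),q.min(0),q.max(0),q.mean(0),(q[:,0]-np.polyval(A,q[:,1])).std())
```

```text
floor [0.97921706 0.03046669 0.20051365] [0.63619765 0.19680614 0.10052926] 1130 2173 0.01672162692494242 tilt 1.3689141388740875 yaw of x -3.110489369294374
581 [0.11560718 0.12085363 0.13323728 0.14006512 0.15615036]
back panel 661 [-0.03216297  0.7505102 ] -0.03215188442202749 -0.0481108142379582 0.4074461066292674 [ 0.70001064 -0.04811081  0.15001047] [0.77229123 0.40744611 0.18472651]
front lip 204 [0.04139363 0.56113072] 0.04137001339203814 [ 0.55378449 -0.04828055  0.11523438] [0.58919979 0.39360192 0.15613259] [0.5662074  0.12264419 0.13213348] 0.006592831472932023
```

Run:
```python
from h import *
a=dict(np.load('a.npz'));b=dict(np.load('b.npz'))
def ray(c,u,v,z):
    K=c['K'];d=c['R'].T@np.linalg.solve(K,[u,v,1.]);o=-c['R'].T@c['t']
    return o+d*(z-o[2])/d[2]
f=lambda u,v,z:ray(a,105+u/2.9-.3,105+v/2.9-.3,z)
B1,B2=f(33,75,.17),f(446,33,.17);F1,F2=f(72,259,.128),f(452,218,.128)
print(B1,B2,np.linalg.norm(B1-B2),F1,F2,np.linalg.norm(F1-F2))
for X,Y in((B1,B2),(F1,F2)): print('yaw',np.arctan2(-(X-Y)[0],(X-Y)[1]))
yaw=np.mean([np.arctan2(-(X-Y)[0],(X-Y)[1]) for X,Y in((B1,B2),(F1,F2))])
ex=np.array([np.cos(yaw),np.sin(yaw),0]);ey=np.array([-np.sin(yaw),np.cos(yaw),0])
cy=((B1+B2)/2@ey,(F1+F2)/2@ey);bx=(B1+B2)/2@ex; fx=(F1+F2)/2@ex
print('yaw',yaw,'cy',cy,'panel front?',bx,'lip',fx,'hinge if panel centre 176:',bx-.176)
# floor profile in middle compartment, both cameras
for n in('top','side'):
    q=np.load(n+'P.npy'); u=q@ex;w=q@ey-np.mean(cy)
    m=abs(w)<.055
    for lo in np.arange(fx-.02,bx+.02,.012):
        k=m&(u>=lo)&(u<lo+.012)
        if k.sum()>3: print(n,round(lo+.006-(bx-.176),3),k.sum(),np.percentile(q[k,2],[10,50,90]).round(3))
```

```text
[0.73360449 0.40648044 0.17      ] [ 0.76658684 -0.04958133  0.17      ] 0.4572528620699409 [0.53363817 0.37350042 0.128     ] [ 0.56670505 -0.05000473  0.128     ] 0.424794098248285
yaw 0.07219422241219178
yaw 0.07792097013942781
yaw 0.0750575962758098 cy (np.float64(0.12169960141201867), np.float64(0.12003664703876675)) panel front? 0.7613651920693675 lip 0.5607516102912772 hinge if panel centre 176: 0.5853651920693674
top -0.027 71 [0.13  0.134 0.139]
top -0.015 62 [0.1   0.111 0.133]
top -0.003 66 [0.072 0.083 0.096]
top 0.009 120 [0.062 0.067 0.073]
top 0.021 123 [0.066 0.071 0.077]
top 0.033 120 [0.07  0.077 0.081]
top 0.045 132 [0.076 0.081 0.087]
top 0.057 115 [0.081 0.085 0.091]
top 0.069 130 [0.085 0.09  0.097]
top 0.081 128 [0.09  0.095 0.099]
top 0.093 132 [0.095 0.1   0.106]
top 0.105 134 [0.099 0.105 0.115]
top 0.117 201 [0.105 0.113 0.183]
top 0.129 93 [0.11  0.117 0.153]
top 0.141 19 [0.116 0.121 0.128]
top 0.153 5 [0.05  0.054 0.057]
top 0.165 103 [0.044 0.048 0.053]
top 0.177 443 [0.052 0.123 0.17 ]
side -0.027 31 [0.117 0.13  0.135]
side -0.015 28 [0.088 0.101 0.111]
side -0.003 23 [0.065 0.073 0.08 ]
side 0.009 31 [0.033 0.039 0.045]
side 0.033 8 [0.075 0.077 0.082]
side 0.045 8 [0.077 0.082 0.086]
side 0.057 11 [0.082 0.083 0.09 ]
side 0.069 10 [0.09  0.092 0.094]
side 0.081 8 [0.093 0.096 0.099]
side 0.093 12 [0.096 0.1   0.103]
side 0.105 21 [0.103 0.179 0.184]
side 0.117 55 [0.111 0.16  0.179]
side 0.129 27 [0.112 0.133 0.146]
side 0.165 28 [0.132 0.145 0.167]
side 0.177 88 [0.132 0.152 0.168]
```

Geometry agrees with the given sizes: panel 457≈460 mm, lip 425≈420 mm, floor 0.090 m high at bin_mid, tilt ≈0.39 rad. The crop shows the white 62 mm bowl at crop (635,206); red (723,183), black (616,118) and a dark one in shadow (537,187) are look-alikes, the large bowl is at (651,343).

```bash
cat >> h.py <<'E'
from scipy.spatial.transform import Rotation as R
yaw=.075; TH=.39
ex=np.array([np.cos(yaw),np.sin(yaw),0]);ey=np.array([-np.sin(yaw),np.cos(yaw),0]);ez=np.array([0,0,1.])
hinge=.585*ex+.121*ey+.060*ez
def binframe(th): # columns bx,by,bz ; tilt leans to -x
    return np.c_[ex*np.cos(th)+ez*np.sin(th),ey,-ex*np.sin(th)+ez*np.cos(th)]
def toolrot(th,flip=1): # z = -bz, y=flip*ey
    B=binframe(th); z=-B[:,2]; y=flip*ey; return np.c_[np.cross(y,z),y,z]
def binpt(x,y,z,th=TH): # in bin_mid frame
    return hinge+binframe(th)@np.array([.075+x,y,z+.002])
def delta(p,Rt,s=None):
    s=s or bot.read_state(); R0=R.from_rotvec(s['tcp_rot']).as_matrix()
    d=R0.T@(np.array(p)-s['tool_pos']); w=R.from_matrix(R0.T@Rt).as_rotvec()
    print('t',round(s['time'],2),'pos',s['tool_pos'].round(4),'F',s['wrist_force'].round(1),'grip',round(s['grip_force'],1),'w',round(s['width']*85.4,1))
    print('q',s['q'].round(2)); print('shift units now-tool',(d/.1).round(3),'target-tool',(Rt.T@(np.array(p)-s['tool_pos'])/.1).round(3),'turn units',(w/.5).round(3))
E
python3 - <<'E'
from h import *
print(R.from_rotvec(bot.read_state()['tcp_rot']).as_matrix().round(3)); print(binpt(0,0,0),binpt(0,0,.075))
for f in(1,-1): delta([.590,-.267,.15],toolrot(0,f))
E
```

```text
[[ 0.943  0.332 -0.001]
 [ 0.332 -0.943  0.002]
 [ 0.    -0.002 -1.   ]]
[0.6427039  0.16963449 0.09036395] [0.61426992 0.16749793 0.15973213]
t 0.1 pos [ 0.2241 -0.6359  0.2005] F [0.5 0.2 1.1] grip 0.0 w 85.3
q [-1.27  0.26  1.61  0.    1.27 -0.04]
shift units now-tool [ 4.677 -2.262  0.511] target-tool [-3.925  3.405  0.505] turn units [-1.000e-03 -6.000e-03 -5.756e+00]
t 0.1 pos [ 0.2241 -0.6359  0.2005] F [0.5 0.2 1.1] grip 0.0 w 85.3
q [-1.27  0.26  1.61  0.    1.27 -0.04]
shift units now-tool [ 4.677 -2.262  0.511] target-tool [ 3.925 -3.405  0.505] turn units [-0.004  0.     0.528]
```

>>> {"name": "play_rows", "arguments": {"moves": [[[0,0,0.176,0.34,-0.17,0,80],[0,0,0.176,0.32,-0.2,0,80],[0,0,0.176,0.3,-0.22,0,80],[0,0,0,0.28,-0.24,0,80],[0,0,0,0.28,-0.24,0,80]]]}}

```text
time: 0.52
tool_pos: [0.3557, -0.5017, 0.2011]
tcp_rot: [-3.138, -0.116, 0.001]
wrist_force: [0.7, -0.7, -0.2]
width: 0.936
grip_force: 0.0
```

>>> {"name": "play_rows", "arguments": {"moves": [[[0,0,0,0.28,-0.24,0,80],[0,0,0,0.28,-0.24,0,80],[0,0,0,0.28,-0.24,0,80],[0,0,0,0.28,-0.24,0,80],[0,0,0,0.28,-0.24,0,80]]]}}

```text
time: 0.93
tool_pos: [0.4865, -0.3715, 0.2013]
tcp_rot: [-3.139, -0.117, 0.001]
wrist_force: [-0.2, -0.5, -0.1]
width: 0.932
grip_force: 0.0
```

Run:
```python
from h import *
delta([.590,-.267,.15],toolrot(0,-1))
```

```text
t 0.93 pos [ 0.4865 -0.3715  0.2013] F [-0.2 -0.5 -0.1] grip 0.0 w 79.6
q [-0.69  0.15  1.74  0.    1.25  0.8 ]
shift units now-tool [ 1.111 -0.964  0.513] target-tool [ 1.111 -0.964  0.513] turn units [-0.001  0.001 -0.   ]
```

>>> {"name": "play_rows", "arguments": {"moves": [[[0,0,0,0.28,-0.24,0,80],[0,0,0,0.28,-0.24,0.1,80],[0,0,0,0.28,-0.24,0.2,80],[0,0,0,0.2,-0.2,0.2,80],[0,0,0,0,0,0,80]]]}}

```text
time: 1.35
tool_pos: [0.5825, -0.2678, 0.1464]
tcp_rot: [-3.133, -0.124, 0.009]
wrist_force: [-1.3, 0.4, -1.4]
width: 0.935
grip_force: 0.0
```

Run:
```python
from h import *
s=bot.read_state()
delta([.590,-.267,.15],toolrot(0,-1))
w=cam('wrist');save(w,'w1.png');P=pts(w)
m=(w['image'].min(2)>110)&(np.ptp(w['image'].astype(int),axis=2)<40)&(w['depth']>0)
q=P[m];k=(q[:,2]>.02)&(q[:,2]<.06)&(np.hypot(q[:,0]-.59,q[:,1]+.267)<.045);q=q[k];print(len(q),q.min(0),q.max(0))
r=q[q[:,2]>np.percentile(q[:,2],95)-.006]
from scipy.optimize import least_squares
print(np.percentile(q[:,2],95),np.percentile(r,[1,99],axis=0),np.percentile(r,[1,99],axis=0).mean(0))
```

```text
t 1.35 pos [ 0.5825 -0.2678  0.1464] F [-1.3  0.4 -1.4] grip 0.0 w 79.8
q [-0.47  0.24  1.73  0.    1.17  1.02]
shift units now-tool [ 0.075 -0.003 -0.037] target-tool [ 0.075 -0.003 -0.036] turn units [-0.012  0.011  0.008]
1597 [ 0.55907051 -0.29629376  0.02008596] [ 0.6203183  -0.23528799  0.04459802]
0.04344256858838366 [[ 0.56006959 -0.29555201  0.03778835]
 [ 0.61960178 -0.23572336  0.04416521]] [ 0.58983568 -0.26563768  0.04097678]
```

View pics/w1.png

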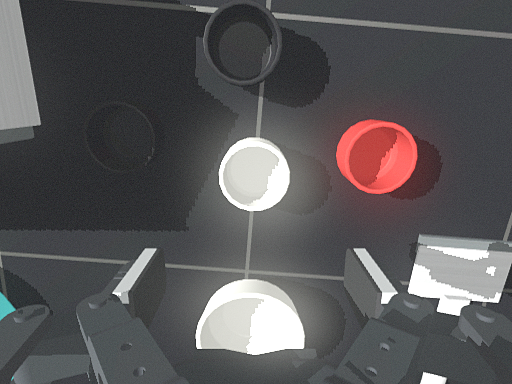

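The wrist view shows the white small bowl at (255,173), clear of red (377,157), black (243,43), the dark one (120,137) and the large bowl (250,320); the fit gives centre (0.590,-0.266), 60 mm across.

>>> {"name": "play_rows", "arguments": {"moves": [[[0,0,0,0.07,-0.02,0.2,80],[0,0,0,0,0,0.25,80],[0,0,0,0,0,0.25,80],[0,0,0,0,0,0.2,80],[0,0,0,0,0,0,80]]]}}

```text
time: 1.82
tool_pos: [0.5849, -0.2706, 0.057]
tcp_rot: [-3.136, -0.116, 0.013]
wrist_force: [-0.6, 0.1, -2.0]
width: 0.933
grip_force: 0.0
```

Run:
```python
from h import *
delta([.590,-.266,.012],toolrot(0,-1))
```

```text
t 1.82 pos [ 0.5849 -0.2706  0.057 ] F [-0.6  0.1 -2. ] grip 0.0 w 79.7
q [-0.47  0.33  1.8  -0.    1.02  1.03]
shift units now-tool [ 0.058 -0.04   0.45 ] target-tool [ 0.054 -0.042  0.45 ] turn units [-0.008  0.016 -0.002]
```

>>> {"name": "play_rows", "arguments": {"moves": [[[0,0,0,0.05,-0.04,0,80],[0,0.016,0,0,0,0.15,80],[0,0,0,0,0,0.15,80],[0,0,0,0,0,0.14,80],[0,0,0,0,0,0,80]]]}}

```text
time: 2.23
tool_pos: [0.5931, -0.2667, 0.0166]
tcp_rot: [-3.138, -0.117, -0.009]
wrist_force: [-0.9, 1.0, -0.4]
width: 0.932
grip_force: 0.0
```

Run:
```python
from h import *
delta([.590,-.266,.012],toolrot(0,-1))
```

```text
t 2.23 pos [ 0.5931 -0.2667  0.0166] F [-0.9  1.  -0.4] grip 0.0 w 79.6
q [-0.46  0.38  1.82  0.01  0.94  1.03]
shift units now-tool [-0.031 -0.009  0.046] target-tool [-0.031 -0.009  0.046] turn units [-0.002 -0.012 -0.001]
```

>>> {"name": "play_rows", "arguments": {"moves": [[[0,-0.01,0,-0.03,0,0.04,80],[0,0,0,0,0,0.04,80],[0,0,0,0,0,0,80],[0,0,0,0,0,0,72]]], "newtons": 22}}

```text
time: 2.57
tool_pos: [0.5916, -0.2674, 0.0105]
tcp_rot: [3.139, 0.117, 0.006]
wrist_force: [-0.4, 0.8, 0.5]
width: 0.846
grip_force: 0.0
```

Run:
```python
from h import *
delta([.590,-.266,.009],toolrot(0,-1))
```

```text
t 2.57 pos [ 0.5916 -0.2674  0.0105] F [-0.4  0.8  0.5] grip 0.0 w 72.2
q [-0.46  0.39  1.82  0.    0.93  1.03]
shift units now-tool [-0.015 -0.015  0.015] target-tool [-0.015 -0.015  0.015] turn units [ 0.001 -0.007 -0.001]
```

>>> {"name": "play_rows", "arguments": {"moves": [[[0,0,0,-0.015,-0.015,0.01,68],[0,0,0,0,0,0,64],[0,0,0,0,0,0,61],[0,0,0,0,0,0,59],[0,0,0,0,0,0,57]]], "newtons": 22}}

```text
time: 2.98
tool_pos: [0.5897, -0.2659, 0.0091]
tcp_rot: [3.139, 0.118, 0.005]
wrist_force: [0.0, 0.1, 0.8]
width: 0.661
grip_force: 0.0
```

Run:
```python
from h import *
delta([.590,-.266,.16],toolrot(0,-1))
```

```text
t 2.98 pos [ 0.5897 -0.2659  0.0091] F [0.  0.1 0.8] grip 0.0 w 56.5
q [-0.46  0.39  1.83  0.    0.93  1.03]
shift units now-tool [ 0.008  0.002 -1.509] target-tool [ 3.000e-03  1.000e-03 -1.509e+00] turn units [ 0.    -0.007 -0.   ]
```

Run:
```python
from h import *
w=cam('wrist');save(w,'w2.png');P=pts(w)
b=cam('side');im=b['image'][200:290,230:350];cv2.imwrite('pics/s2.png',cv2.resize(im,None,fx=5,fy=5)[:,:,::-1])
```

```text
(no output)
```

View pics/w2.png

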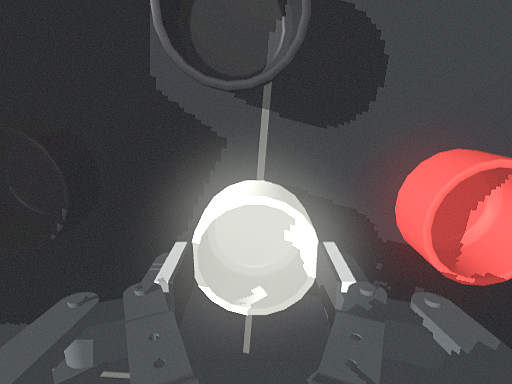

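Run:
```python
from h import *
s=bot.read_state();w=cam('wrist');R0=R.from_rotvec(s['tcp_rot']).as_matrix()
def pr(p): c=w['R']@p+w['t'];x=w['K']@c;return (x[:2]/x[2]).round(1),round(c[2],3)
for y in(-.031,-.028,0,.028,.031):
  for z in(0,-.01,-.019,-.033): print(y,z,pr(s['tool_pos']+R0@[0,y,z]))
P=pts(w);m=(w['image'].min(2)>110)&(np.ptp(w['image'].astype(int),axis=2)<40)&(w['depth']>0)
q=P[m];k=(q[:,2]>.012)&(q[:,2]<.06)&(np.hypot(q[:,0]-.59,q[:,1]+.267)<.05);q=q[k];print(len(q),np.percentile(q,[1,99],axis=0))
r=q[(q[:,2]>.034)];print(np.percentile(r,[1,99],axis=0),np.percentile(r,[1,99],axis=0).mean(0))
print(s['width'],s['grip_force'])
# pads
for u,v in[(172,270),(178,255),(183,290),(340,270),(330,255),(160,265),(350,268)]: print((u,v),R0.T@(P[v,u]-s['tool_pos']))
```

```text
-0.031 0 (array([200.5, 231.8]), np.float64(0.186))
-0.031 -0.01 (array([197.5, 238.9]), np.float64(0.176))
-0.031 -0.019 (array([194.6, 246.1]), np.float64(0.168))
-0.031 -0.033 (array([189.3, 258.8]), np.float64(0.154))
-0.028 0 (array([205.8, 231.8]), np.float64(0.186))
-0.028 -0.01 (array([203.1, 238.9]), np.float64(0.176))
-0.028 -0.019 (array([200.4, 246.1]), np.float64(0.168))
-0.028 -0.033 (array([195.7, 258.8]), np.float64(0.154))
0 0 (array([255.2, 231.8]), np.float64(0.186))
0 -0.01 (array([255.2, 239. ]), np.float64(0.176))
0 -0.019 (array([255.2, 246.2]), np.float64(0.168))
0 -0.033 (array([255.3, 258.9]), np.float64(0.154))
0.028 0 (array([304.6, 231.9]), np.float64(0.186))
0.028 -0.01 (array([307.3, 239.1]), np.float64(0.176))
0.028 -0.019 (array([310. , 246.2]), np.float64(0.168))
0.028 -0.033 (array([314.9, 258.9]), np.float64(0.154))
0.031 0 (array([309.9, 231.9]), np.float64(0.186))
0.031 -0.01 (array([312.9, 239.1]), np.float64(0.176))
0.031 -0.019 (array([315.9, 246.2]), np.float64(0.168))
0.031 -0.033 (array([321.3, 258.9]), np.float64(0.154))
8741 [[ 0.56115179 -0.29716608  0.0125461 ]
 [ 0.62032068 -0.23219868  0.05815396]]
[[ 0.56058294 -0.29833956  0.0342496 ]
 [ 0.62021305 -0.23106466  0.05885059]] [ 0.59039799 -0.26470211  0.04655009]
0.6720037953315852 0.0
(172, 270) [ 0.01098903 -0.03100519 -0.06346636]
(178, 255) [ 0.01125504 -0.03140194 -0.05169451]
(183, 290) [-0.00078419 -0.02873471 -0.05818304]
(340, 270) [ 0.01094206  0.03144689 -0.0632284 ]
(330, 255) [ 0.01100538  0.03041246 -0.05102583]
(160, 265) [ 0.00730531 -0.03872584 -0.05274425]
(350, 268) [ 0.00672029  0.03810298 -0.05396396]
```

View pics/s2.png

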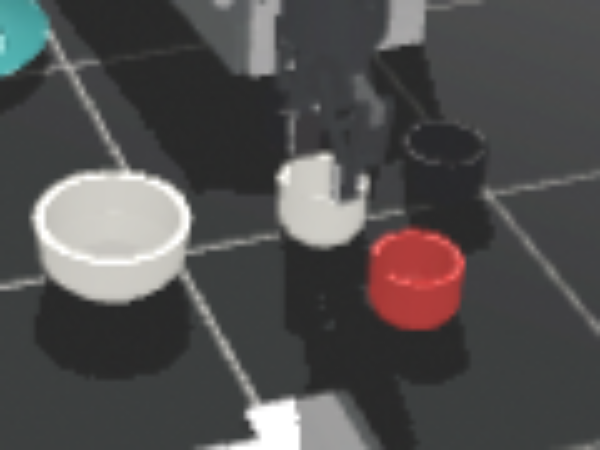

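The side crop shows a finger tip (345,200) overlapping the bowl wall about half way down, so the fingers straddle the bowl but are not yet squeezing; I continue closing.

>>> {"name": "play_rows", "arguments": {"moves": [[[0,0,0,0,0,0,55],[0,0,0,0,0,0,53],[0,0,0,0,0,0,51],[0,0,0,0,0,0,51]]], "newtons": 22}}

```text
time: 3.47
tool_pos: [0.59, -0.266, 0.0094]
tcp_rot: [3.139, 0.117, 0.006]
wrist_force: [-0.8, -0.1, 2.0]
width: 0.595
grip_force: 1.2
```

>>> {"name": "play_rows", "arguments": {"moves": [[[0,0,0,0,0,0,49],[0,0,0,0,0,0,46],[0,0,0,0,0,0,42],[0,0,0,0,0,0,42]]], "newtons": 22}}

```text
time: 3.8
tool_pos: [0.5909, -0.2664, 0.0107]
tcp_rot: [3.138, 0.117, 0.008]
wrist_force: [-0.7, 1.1, 7.5]
width: 0.494
grip_force: 3.9
```

Run:
```python
from h import *
delta([.590,-.266,.009],toolrot(0,-1))
w=cam('wrist');save(w,'w3.png')
```

```text
t 3.8 pos [ 0.5909 -0.2664  0.0107] F [-0.7  1.1  7.5] grip 3.9 w 42.2
q [-0.46  0.38  1.83  0.    0.93  1.03]
shift units now-tool [-0.009 -0.004  0.017] target-tool [-0.009 -0.004  0.017] turn units [ 0.002 -0.011 -0.001]
```

View pics/w3.png

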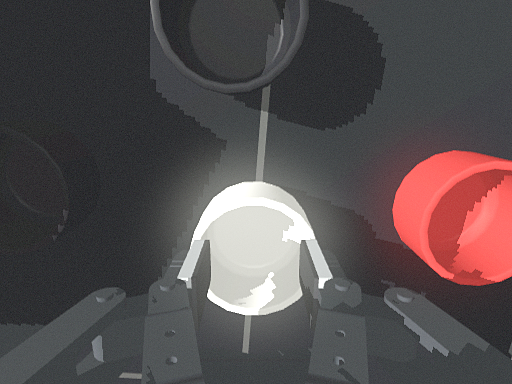

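Run:
```python
from h import *
s=bot.read_state();R0=R.from_rotvec(s['tcp_rot']).as_matrix()
w=cam('wrist');P=pts(w)
for v in (235,242,250,260,275,290):
    print(v,[tuple(((R0.T@(P[v,u]-s['tool_pos']))*1000).round().astype(int)) for u in range(176,216,4)])
b=cam('side');Q=pts(b)
T=(Q-s['tool_pos'])@R0
m=(abs(T[...,0])<.03)&(abs(T[...,1])<.06)&(T[...,2]>-.09)&(T[...,2]<.012)
dark=b['image'].max(2)<90
for nm,k in(('dark',m&dark),('light',m&(b['image'].min(2)>110))):
    print(nm,k.sum(),(np.percentile(T[k],[1,50,99],axis=0)*1000).round())
k=m&dark&(T[...,2]<-.003)
v,u=np.nonzero(k)
for a_ in np.unique(v): print(a_,[(x,*(T[a_,x]*1000).round().astype(int)) for x in u[v==a_]][:6])
```

```text
235 [(np.int64(-6), np.int64(-48), np.int64(11)), (np.int64(-6), np.int64(-45), np.int64(10)), (np.int64(-6), np.int64(-43), np.int64(9)), (np.int64(-6), np.int64(-40), np.int64(10)), (np.int64(-6), np.int64(-38), np.int64(10)), (np.int64(12), np.int64(-27), np.int64(-32)), (np.int64(12), np.int64(-26), np.int64(-32)), (np.int64(2), np.int64(-28), np.int64(-9)), (np.int64(-2), np.int64(-27), np.int64(1)), (np.int64(-4), np.int64(-25), np.int64(4))]
242 [(np.int64(-11), np.int64(-48), np.int64(10)), (np.int64(-11), np.int64(-45), np.int64(10)), (np.int64(-11), np.int64(-43), np.int64(10)), (np.int64(-11), np.int64(-41), np.int64(11)), (np.int64(8), np.int64(-30), np.int64(-32)), (np.int64(11), np.int64(-26), np.int64(-39)), (np.int64(11), np.int64(-25), np.int64(-38)), (np.int64(12), np.int64(-23), np.int64(-40)), (np.int64(10), np.int64(-21), np.int64(-37)), (np.int64(-8), np.int64(-25), np.int64(3))]
250 [(np.int64(-16), np.int64(-48), np.int64(9)), (np.int64(-16), np.int64(-46), np.int64(9)), (np.int64(8), np.int64(-32), np.int64(-39)), (np.int64(7), np.int64(-30), np.int64(-38)), 
[... 7270 characters left out ...]
p.int64(40), np.int64(-60)), (np.int64(299), np.int64(-2), np.int64(34), np.int64(-55)), (np.int64(300), np.int64(2), np.int64(35), np.int64(-54))]
236 [(np.int64(298), np.int64(-6), np.int64(36), np.int64(-53)), (np.int64(299), np.int64(-3), np.int64(37), np.int64(-52)), (np.int64(300), np.int64(3), np.int64(33), np.int64(-48))]
237 [(np.int64(297), np.int64(-8), np.int64(32), np.int64(-47)), (np.int64(298), np.int64(-9), np.int64(40), np.int64(-52)), (np.int64(299), np.int64(-3), np.int64(37), np.int64(-48)), (np.int64(300), np.int64(1), np.int64(37), np.int64(-47))]
238 [(np.int64(298), np.int64(-7), np.int64(38), np.int64(-46)), (np.int64(299), np.int64(-4), np.int64(39), np.int64(-45))]
```

The depth data from both cameras show the real pad tips about 40 mm behind the nominal TCP (pads rest on the rim at tool z≈−38 mm, inner faces ±21 mm), so I was too high: back off, reopen and measure the tips.

>>> {"name": "play_rows", "arguments": {"moves": [[[0,0,0,0,0,-0.1,42],[0,0,0,0,0,-0.15,60],[0,0,0,0,0,0,80],[0,0,0,0,0,0,80],[0,0,0,0,0,0,80]]]}}

```text
time: 4.37
tool_pos: [0.5892, -0.2657, 0.0335]
tcp_rot: [-3.139, -0.117, -0.004]
wrist_force: [-0.3, 0.2, 0.2]
width: 0.937
grip_force: 0.0
```

Run:
```python
from h import *
s=bot.read_state();R0=R.from_rotvec(s['tcp_rot']).as_matrix()
delta([.590,-.266,-.03],toolrot(0,-1))
w=cam('wrist');P=pts(w);T=(P-s['tool_pos'])@R0
m=(w['image'].min(2)>110)&(np.ptp(w['image'].astype(int),axis=2)<40)&(w['depth']>0)
k=m&(P[...,2]>.012)&(P[...,2]<.06)&(np.hypot(P[...,0]-.59,P[...,1]+.267)<.045);q=P[k];print(len(q),np.percentile(q,[1,99],axis=0),np.percentile(q,[1,99],axis=0).mean(0), np.percentile(q[:,2],95))
f=(abs(abs(T[...,1])-.045)<.012)&(abs(T[...,0])<.013)&(T[...,2]>-.085)&(T[...,2]<-.005)&(w['depth']>0)
for sg in(-1,1):
    t=T[f&(np.sign(T[...,1])==sg)]; print(sg,len(t),np.percentile(t,[1,50,99],axis=0).round(3))
b=cam('side');T=(pts(b)-s['tool_pos'])@R0
f=(abs(abs(T[...,1])-.045)<.015)&(abs(T[...,0])<.012)&(T[...,2]>-.09)&(b['image'].max(2)<95)
for sg in(-1,1):
    t=T[f&(np.sign(T[...,1])==sg)][:,2]; print('side',np.histogram(t,np.arange(-.09,.06,.01)))
```

```text
t 4.37 pos [ 0.5892 -0.2657  0.0335] F [-0.3  0.2  0.2] grip 0.0 w 80.0
q [-0.46  0.36  1.81  0.    0.97  1.03]
shift units now-tool [0.006 0.004 0.635] target-tool [0.008 0.004 0.635] turn units [-0.    -0.005 -0.   ]
5841 [[ 0.56072237 -0.2946008   0.01246114]
 [ 0.62027999 -0.23653343  0.04366553]] [ 0.59050118 -0.26556712  0.02806334] 0.04318246569633145
-1 3069 [[-0.01  -0.054 -0.084]
 [ 0.007 -0.041 -0.065]
 [ 0.012 -0.04  -0.043]]
1 3077 [[-0.01   0.039 -0.085]
 [ 0.007  0.04  -0.065]
 [ 0.013  0.053 -0.043]]
side (array([ 7, 14, 13, 10, 11,  1,  0,  0,  0,  0,  0,  0,  2,  0]), array([-9.00000000e-02, -8.00000000e-02, -7.00000000e-02, -6.00000000e-02,
       -5.00000000e-02, -4.00000000e-02, -3.00000000e-02, -2.00000000e-02,
       -1.00000000e-02, -4.16333634e-17,  1.00000000e-02,  2.00000000e-02,
        3.00000000e-02,  4.00000000e-02,  5.00000000e-02]))
side (array([ 5,  6, 12,  9,  0,  0,  0,  0,  0,  0,  0,  0, 37,  0]), array([-9.00000000e-02, -8.00000000e-02, -7.00000000e-02, -6.00000000e-02,
       -5.00000000e-02, -4.00000000e-02, -3.00000000e-02, -2.00000000e-02,
       -1.00000000e-02, -4.16333634e-17,  1.00000000e-02,  2.00000000e-02,
        3.00000000e-02,  4.00000000e-02,  5.00000000e-02]))
```

>>> {"name": "play_rows", "arguments": {"moves": [[[0,0,0,0.005,0,0.15,80],[0,0,0,0,0,0.15,80],[0,0,0,0,0,0.12,80],[0,0,0,0,0,0.08,80],[0,0,0,0,0,0,80]]]}}

```text
time: 4.88
tool_pos: [0.5878, -0.2646, -0.0193]
tcp_rot: [-3.137, -0.117, 0.003]
wrist_force: [0.2, 0.5, -0.1]
width: 0.937
grip_force: 0.0
```

Run:
```python
from h import *
delta([.590,-.266,-.027],toolrot(0,-1))
```

```text
t 4.88 pos [ 0.5878 -0.2646 -0.0193] F [ 0.2  0.5 -0.1] grip 0.0 w 80.1
q [-0.46  0.42  1.84  0.    0.88  1.03]
shift units now-tool [0.021 0.016 0.077] target-tool [0.021 0.015 0.077] turn units [-0.006  0.003 -0.   ]
```

No contact at a nominal −19 mm, confirming the offset. Down the last few mm, then close.

>>> {"name": "play_rows", "arguments": {"moves": [[[0,0,0,0.02,0.015,0.04,80],[0,0,0,0,0,0.03,76],[0,0,0,0,0,0,70],[0,0,0,0,0,0,67],[0,0,0,0,0,0,65]]], "newtons": 22}}

```text
time: 5.3
tool_pos: [0.5928, -0.2672, -0.0224]
tcp_rot: [3.139, 0.117, 0.006]
wrist_force: [-0.4, 1.1, 0.0]
width: 0.762
grip_force: 0.3
```

>>> {"name": "play_rows", "arguments": {"moves": [[[0,0,0,0,0,0,63],[0,0,0,0,0,0,62],[0,0,0,0,0,0,61],[0,0,0,0,0,0,59],[0,0,0,0,0,0,57]]], "newtons": 22}}

```text
time: 5.72
tool_pos: [0.5927, -0.2671, -0.0222]
tcp_rot: [-3.139, -0.117, -0.006]
wrist_force: [-0.9, 1.9, 5.3]
width: 0.726
grip_force: 23.5
```

Run:
```python
from h import *
delta([.590,-.266,.17],toolrot(0,-1))
```

```text
t 5.72 pos [ 0.5927 -0.2671 -0.0222] F [-0.9  1.9  5.3] grip 23.5 w 62.0
q [-0.46  0.43  1.83  0.    0.88  1.03]
shift units now-tool [-0.019 -0.012 -1.922] target-tool [-0.026 -0.013 -1.922] turn units [ 0.    -0.008 -0.   ]
```

>>> {"name": "play_rows", "arguments": {"moves": [[[0,0,0,0,0,-0.1,57],[0,0,0,0,0,-0.3,57],[0,0,0,0,0,-0.4,57],[0,0,0,0,0,-0.4,57],[0,0,0,0,0,-0.4,57]]], "newtons": 22}}

```text
time: 6.13
tool_pos: [0.5908, -0.2671, 0.1379]
tcp_rot: [-3.139, -0.117, -0.002]
wrist_force: [0.4, -0.4, -1.7]
width: 0.725
grip_force: 25.1
```

>>> {"name": "play_rows", "arguments": {"moves": [[[0,0,0,0,0,-0.3,57],[0,0,0,0,0,-0.2,57],[0,0,0,0,0,0,57]]], "newtons": 22}}

```text
time: 6.38
tool_pos: [0.5949, -0.2692, 0.1941]
tcp_rot: [3.134, 0.117, 0.02]
wrist_force: [0.8, -0.8, -1.0]
width: 0.725
grip_force: 25.2
```

Run:
```python
from h import *
Rt=toolrot(TH,-1); p=binpt(-.02,0,.11)+Rt@[0,0,.0222]; print(p,binpt(-.02,0,.11))
delta(p,Rt)
w=cam('wrist');save(w,'w4.png');b=cam('side');cv2.imwrite('pics/s4.png',cv2.resize(np.hstack([w['image'],b['image']]),(800,300))[:,:,::-1])
```

```text
[0.59097101 0.16574723 0.1639672 ] [0.58255456 0.16511481 0.18450018]
t 6.38 pos [ 0.5949 -0.2692  0.1941] F [ 0.8 -0.8 -1. ] grip 25.2 w 61.9
q [-0.46  0.22  1.68  0.    1.23  1.03]
shift units now-tool [ 0.281 -4.343  0.277] target-tool [ 0.15  -4.341  0.387] turn units [0.013 0.755 0.002]
```

View pics/s4.png

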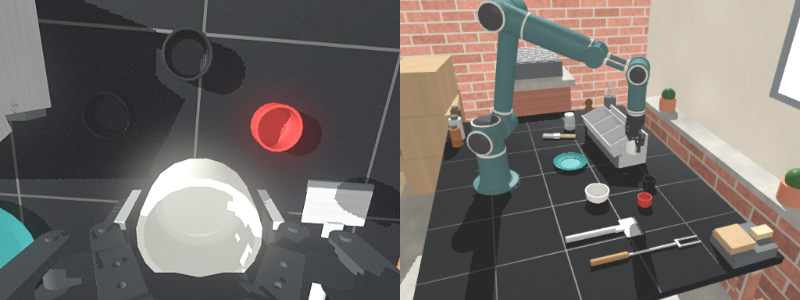

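The composite shows the bowl held level between the pads (wrist, 200,215) and lifted clear of the slate (side, 632,147). Travel towards the bin.

>>> {"name": "play_rows", "arguments": {"moves": [[[0,0,0,0.02,-0.2,0,57],[0,0,0,0.02,-0.36,0,57],[0,0,0,0.02,-0.36,0,57],[0,0,0,0.02,-0.36,0,57],[0,0,0,0.02,-0.36,0,57]]]}}

```text
time: 6.9
tool_pos: [0.5867, -0.1013, 0.1827]
tcp_rot: [-3.138, -0.116, 0.005]
wrist_force: [0.4, 0.4, -2.2]
width: 0.723
grip_force: 25.1
```

>>> {"name": "play_rows", "arguments": {"moves": [[[0,0,0,0,-0.36,0,57],[0,0,0,0,-0.36,0,57],[0,0,0,0,-0.36,0,57],[0,0,0,0,-0.36,0,57],[0,0,0,0,-0.36,0,57]]]}}

```text
time: 7.32
tool_pos: [0.5731, 0.0779, 0.1829]
tcp_rot: [3.139, 0.117, -0.005]
wrist_force: [0.9, 0.6, -1.7]
width: 0.727
grip_force: 25.1
```

>>> {"name": "play_rows", "arguments": {"moves": [[[0,0.1,0,0,-0.36,0,57],[0,0.17,0,0,-0.25,0,57],[0,0.17,0,0,-0.15,0,57],[0,0.17,0,0,0,0,57],[0,0.145,0,0,0,0,57]]]}}

```text
time: 7.73
tool_pos: [0.5673, 0.1531, 0.1826]
tcp_rot: [-3.07, -0.119, -0.587]
wrist_force: [-0.6, -0.2, -1.5]
width: 0.72
grip_force: 25.2
```

>>> {"name": "play_rows", "arguments": {"moves": [[[0,0,0,0,0,0,57],[0,0,0,0,0,0,57]]]}}

```text
time: 7.9
tool_pos: [0.5667, 0.1518, 0.1827]
tcp_rot: [-3.073, -0.117, -0.579]
wrist_force: [0.5, 0.2, -0.5]
width: 0.721
grip_force: 25.2
```

```bash
cat > chk.py <<'E'
from h import *
import sys
s=bot.read_state();Rt=toolrot(TH,-1); p=binpt(-.02,0,float(sys.argv[1]))+Rt@[0,0,.0222]
delta(p,Rt)
R0=R.from_rotvec(s['tcp_rot']).as_matrix(); foot=s['tool_pos']+R0@[0,0,-.0222]
print('foot in bin',binframe(TH).T@(foot-binpt(0,0,0)))
for n in('side','top','wrist'):
    w=cam(n);P=pts(w);T=(P-foot)@R0   # bowl frame: rim at z=-.042
    m=(w['image'].min(2)>140)&(np.ptp(w['image'].astype(int),axis=2)<40)&(w['depth']>0)&(np.hypot(T[...,0],T[...,1])<.045)&(T[...,2]<.01)&(T[...,2]>-.055)
    q=T[m]
    if len(q)>20: print(n,len(q),(np.percentile(q,[1,50,99],axis=0)*1000).round(1).tolist())
E
python3 chk.py .11
```

```text
t 7.9 pos [0.5667 0.1518 0.1827] F [ 0.5  0.2 -0.5] grip 25.2 w 61.5
q [ 0.26 -0.13  2.11 -0.1   0.8   1.81]
shift units now-tool [ 0.167 -0.121  0.266] target-tool [ 0.162 -0.121  0.269] turn units [0.002 0.035 0.002]
foot in bin [-0.03581354 -0.01206457  0.13689747]
side 117 [[-33.9, -32.1, -42.6], [-14.1, 22.9, -25.0], [24.1, 42.0, -1.2]]
top 94 [[6.8, -20.4, -49.0], [20.1, 8.1, -24.5], [32.2, 38.2, -0.8]]
wrist 19203 [[-25.4, -36.2, -50.7], [-3.0, 0.8, -24.9], [32.3, 35.4, -6.2]]
```

>>> {"name": "play_rows", "arguments": {"moves": [[[0,0.035,0,0.16,-0.12,0,57],[0,0,0,0,0,0.2,57],[0,0,0,0,0,0.2,57],[0,0,0,0,0,0.1,57],[0,0,0,0,0,0,57]]]}}

```text
time: 8.47
tool_pos: [0.6029, 0.166, 0.1434]
tcp_rot: [-3.066, -0.113, -0.609]
wrist_force: [-1.1, 0.7, -2.6]
width: 0.725
grip_force: 25.1
```

```bash
python3 chk.py .01
python3 - <<'E'
from h import *
w=cam('top');v=w['image'][105:215,105:285];s=cam('side')['image'][120:230,230:350]
cv2.imwrite('pics/p1.png',np.hstack([cv2.resize(v,(450,275)),cv2.resize(s,(300,275))])[:,:,::-1])
E
```

```text
t 8.47 pos [0.6029 0.166  0.1434] F [-1.1  0.7 -2.6] grip 25.1 w 61.9
q [ 0.28 -0.02  2.09 -0.12  0.69  1.85]
shift units now-tool [-0.033 -0.008  0.764] target-tool [-0.032 -0.007  0.764] turn units [ 0.003 -0.004 -0.002]
foot in bin [-0.01686267 -0.000618    0.08641391]
side 114 [[-33.7, -32.7, -43.3], [-16.2, 19.3, -27.2], [26.4, 42.2, 1.6]]
top 91 [[4.7, -34.6, -45.3], [19.6, 6.7, -26.2], [30.3, 40.5, 0.1]]
wrist 18020 [[-27.9, -36.7, -51.0], [-4.1, 1.6, -24.5], [29.8, 35.2, -6.8]]
```

View pics/p1.png

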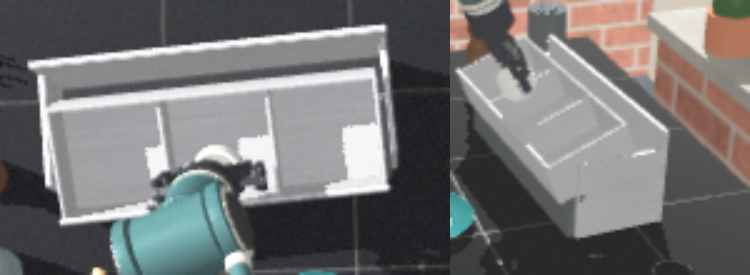

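The top crop shows the bowl (215,155) centred between the dividers (160 and 270); the side crop agrees. Descend gently along the bin's z.

>>> {"name": "play_rows", "arguments": {"moves": [[[0,0,0,-0.03,0,0.15,57],[0,0,0,0,0,0.15,57],[0,0,0,0,0,0.15,57],[0,0,0,0,0,0.12,57],[0,0,0,0,0,0,57]]]}}

```text
time: 9.13
tool_pos: [0.6219, 0.168, 0.0911]
tcp_rot: [-3.065, -0.115, -0.614]
wrist_force: [-0.4, 0.2, -2.0]
width: 0.726
grip_force: 25.2
```

```bash
python3 chk.py .005
```

```text
t 9.13 pos [0.6219 0.168  0.0911] F [-0.4  0.2 -2. ] grip 25.2 w 62.0
q [ 0.27  0.07  2.1  -0.14  0.58  1.86]
shift units now-tool [-0.011 -0.001  0.258] target-tool [-0.01  -0.001  0.258] turn units [ 0.001 -0.01  -0.   ]
foot in bin [-1.91390007e-02 -8.25348979e-05  3.08413692e-02]
side 103 [[-33.0, -28.4, -41.7], [-15.4, 20.2, -25.4], [26.4, 41.0, -4.4]]
top 85 [[5.0, -34.8, -48.1], [18.2, 7.1, -22.3], [29.9, 39.4, 0.6]]
wrist 17923 [[-28.3, -36.5, -50.8], [-4.2, 2.0, -23.8], [29.5, 35.3, -6.1]]
```

>>> {"name": "play_rows", "arguments": {"moves": [[[0,0,0,-0.02,0,0.06,57],[0,0,0,-0.02,0,0.06,57],[0,0,0,-0.02,0,0.05,57],[0,0,0,0,0,0,57]]]}}

```text
time: 9.62
tool_pos: [0.6225, 0.1681, 0.0732]
tcp_rot: [-3.064, -0.115, -0.614]
wrist_force: [0.4, -0.7, -1.9]
width: 0.723
grip_force: 25.2
```

```bash
cat > fl.py <<'E'
from h import *
s=bot.read_state();R0=R.from_rotvec(s['tcp_rot']).as_matrix();foot=s['tool_pos']+R0@[0,0,-.0222]
w=cam('wrist');P=pts(w);B=(P-binpt(0,0,0))@binframe(TH)
print('foot',binframe(TH).T@(foot-binpt(0,0,0)),'F',s['wrist_force'].round(1),'grip',s['grip_force'],'w',s['width'])
m=(w['depth']>0)&(abs(B[...,1])<.06)&(B[...,0]>.02)&(B[...,0]<.06)&(abs(B[...,2])<.02)
q=B[m];A=np.c_[q[:,0],np.ones(len(q))]
if len(q)>50: c=np.linalg.lstsq(A,q[:,2],rcond=None)[0];print('floor n',len(q),'slope,off',c,'med',np.median(q[:,2]))
for n in('top',):
    P=pts(cam(n));B=(P-binpt(0,0,0))@binframe(TH)
    m=(abs(B[...,1])<.055)&(B[...,0]>.03)&(B[...,0]<.065)&(abs(B[...,2])<.025);q=B[m];print(n,len(q),np.median(q[:,2]),np.polyfit(q[:,0],q[:,2],1))
    m=(abs(B[...,1]-.135)<.05)&(B[...,0]>-.04)&(B[...,0]<.065)&(abs(B[...,2])<.025);q=B[m];print(n,'left comp',len(q),np.polyfit(q[:,0],q[:,2],1))
E
python3 fl.py
```

```text
foot [-2.54097943e-02  8.40906504e-06  1.40877209e-02] F [ 0.4 -0.7 -1.9] grip 25.162193924188614 w 0.7225887483420309
floor n 20845 slope,off [-0.01559939  0.00103988] med 0.00041080121316931735
top 342 -0.0009195653787415284 [-0.01770996 -0.00029436]
top left comp 926 [-0.01416165 -0.00050388]
```

>>> {"name": "play_rows", "arguments": {"moves": [[[0,-0.03,0,-0.02,0,0.03,57],[0,0,0,-0.02,0,0.03,57],[0,0,0,-0.02,0,0.03,57],[0,0,0,0,0,0,57],[0,0,0,0,0,0,57]]]}}

```text
time: 10.13
tool_pos: [0.6212, 0.1682, 0.0638]
tcp_rot: [-3.069, -0.115, -0.593]
wrist_force: [0.8, 0.1, -1.2]
width: 0.721
grip_force: 25.2
```

```bash
sed -i 's/TH=.39/TH=.375/' h.py; python3 fl.py
```

```text
foot [-0.03002151  0.00014517  0.00652298] F [ 0.8  0.1 -1.2] grip 25.167156932875514 w 0.7205510885997479
floor n 24024 slope,off [-0.00075496  0.00216565] med 0.00213512871400674
top 339 0.0005181708679803877 [ 0.02239327 -0.00026617]
top left comp 945 [-0.00154997  0.00085303]
```

>>> {"name": "play_rows", "arguments": {"moves": [[[0,0,0,-0.02,0,0.01,57],[0,0,0,-0.01,0,0.01,57],[0,0,0,0,0,0.01,57],[0,0,0,0,0,0,57]]]}}

```text
time: 10.57
tool_pos: [0.6197, 0.1681, 0.0602]
tcp_rot: [-3.068, -0.115, -0.594]
wrist_force: [1.9, -0.5, -1.4]
width: 0.723
grip_force: 25.2
```

>>> {"name": "play_rows", "arguments": {"moves": [[[0,0,0,0,0,0.01,57],[0,0,0,0,0,0,57]]]}}

```text
time: 10.73
tool_pos: [0.6204, 0.1682, 0.0595]
tcp_rot: [-3.068, -0.115, -0.595]
wrist_force: [-1.0, -1.1, -2.8]
width: 0.723
grip_force: 25.2
```

```bash
python3 fl.py
```

```text
foot [-0.0322897   0.00021984  0.0028081 ] F [-1.  -1.1 -2.8] grip 25.17297701910138 w 0.7227724223876447
floor n 25506 slope,off [-0.00030707  0.00214279] med 0.0021374293133641902
top 340 0.0010770707324460247 [-0.01922707  0.00183832]
top left comp 939 [0.00790614 0.00087993]
```

>>> {"name": "play_rows", "arguments": {"moves": [[[0,0,0,0,0,0.008,57],[0,0,0,0,0,0,57]]]}}

```text
time: 11.0
tool_pos: [0.6207, 0.1682, 0.0589]
tcp_rot: [-3.068, -0.115, -0.595]
wrist_force: [0.0, 0.2, -2.0]
width: 0.723
grip_force: 25.2
```

>>> {"name": "play_rows", "arguments": {"moves": [[[0,0,0,0,0,0.006,57],[0,0,0,0,0,0,57]]]}}

```text
time: 11.17
tool_pos: [0.621, 0.1683, 0.0586]
tcp_rot: [-3.068, -0.115, -0.595]
wrist_force: [-1.8, -1.1, 0.0]
width: 0.728
grip_force: 25.3
```

>>> {"name": "play_rows", "arguments": {"moves": [[[0,0,0,0,0,0.003,57],[0,0,0,0,0,0,57],[0,0,0,0,0,0,57]]]}}

```text
time: 11.42
tool_pos: [0.621, 0.1682, 0.0586]
tcp_rot: [-3.068, -0.115, -0.595]
wrist_force: [-5.0, -0.8, 5.2]
width: 0.723
grip_force: 25.7
```

>>> {"name": "play_rows", "arguments": {"moves": [[[0,0,0,0,0,-0.003,62],[0,0,0,0,0,0,63],[0,0,0,0,0,0,65],[0,0,0,0,0,0,68],[0,0,0,0,0,0,74]]]}}

```text
time: 11.83
tool_pos: [0.6212, 0.1683, 0.0584]
tcp_rot: [-3.068, -0.115, -0.595]
wrist_force: [-0.1, 1.0, -0.4]
width: 0.866
grip_force: 0.0
```

```bash
python3 fl.py; python3 chk.py .06
python3 - <<'E'
from h import *
cv2.imwrite('pics/w5.png',np.hstack([cv2.resize(cam(n)['image'],(400,300)) for n in('wrist','side')])[:,:,::-1])
E
```

```text
foot [-0.03202583  0.00031248  0.00145301] F [-0.1  1.  -0.4] grip 0.0 w 0.8659048018877749
floor n 25893 slope,off [-0.00042309  0.00214823] med 0.0021311926314811058
top 345 0.0010395791023529851 [-0.01618326  0.00168181]
top left comp 933 [0.00342462 0.00084595]
t 11.93 pos [0.621  0.1683 0.0583] F [ 0.1 -0.1 -0. ] grip 0.0 w 74.0
q [ 0.27  0.12  2.12 -0.14  0.53  1.87]
shift units now-tool [ 0.124  0.002 -0.584] target-tool [ 0.12   0.002 -0.585] turn units [ 0.    -0.016 -0.   ]
foot in bin [-0.03214022  0.00024895  0.00147237]
side 49 [[-42.8, -33.8, -45.7], [-14.5, -21.5, -30.7], [29.5, 36.4, -6.8]]
top 217 [[5.2, -41.5, -44.8], [25.9, 4.5, -1.2], [42.5, 40.6, 7.9]]
wrist 19991 [[-29.8, -40.0, -51.8], [-3.9, 5.3, -18.8], [30.5, 42.1, 0.3]]
```

View pics/w5.png

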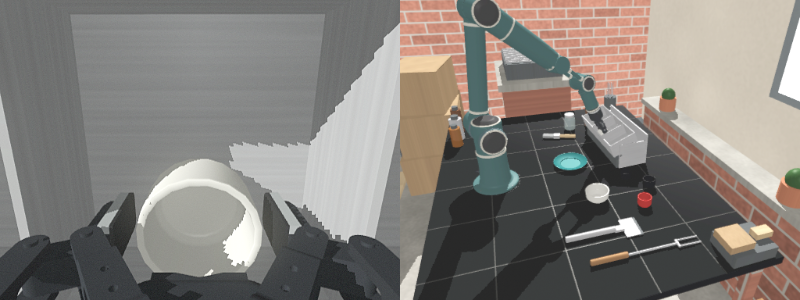

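The wrist/side composite shows the bowl (205,215) standing free on the middle floor with both pads off it; bin still tilted 0.375. Retract along the tool axis, slowly first.

>>> {"name": "play_rows", "arguments": {"moves": [[[0,0,0,0,0,-0.05,75],[0,0,0,0,0,-0.1,75],[0,0,0,0,0,-0.25,75],[0,0,0,0,0,-0.35,75],[0,0,0,0,0,-0.35,75]]]}}

```text
time: 12.6
tool_pos: [0.5784, 0.1648, 0.1609]
tcp_rot: [-3.069, -0.115, -0.592]
wrist_force: [0.3, -0.4, -0.2]
width: 0.878
grip_force: 0.0
```

>>> {"name": "play_rows", "arguments": {"moves": [[[0,0,0,0,0,-0.2,60],[0,-0.15,0,-0.3,0,0,40],[0,-0.2,0,-0.3,0,0,20],[0,-0.2,0,-0.3,0,0,0],[0,-0.2,0,-0.1,0,0,0]]]}}

```text
time: 13.02
tool_pos: [0.4725, 0.1573, 0.152]
tcp_rot: [-3.139, -0.119, -0.003]
wrist_force: [-1.1, -0.5, -0.3]
width: 0.166
grip_force: 0.0
```

>>> {"name": "play_rows", "arguments": {"moves": [[[0,0,0,0,0,0,0],[0,0,0,0,0,0,0]]]}}

```text
time: 13.18
tool_pos: [0.4784, 0.1576, 0.152]
tcp_rot: [-3.139, -0.117, -0.018]
wrist_force: [-0.2, -1.3, -0.1]
width: -0.002
grip_force: 0.0
```

```bash
cat > bn.py <<'E'
from h import *
def look():
    # bowl & bin tilt
    P=pts(cam('top'));H=(P-hinge);u=H@ex;v=H@ey;z=H[...,2]
    m=(abs(v)<.2)&(abs(abs(v)-.0675)>.008)&(u>.085)&(u<.125)&(abs(z-.03)<.04)
    q=np.c_[u[m],z[m]]; c=np.polyfit(q[:,0],q[:,1],1); print('floor line',len(q),c,'tilt',np.arctan(c[0]))
    m=(abs(v)<.2)&(u>-.06)&(u<.02)&(z>.055)&(z<.085);print('lip u',np.percentile(u[m],[2,50,98]).round(3),'z',np.median(z[m]).round(3),m.sum())
s=bot.read_state();print('tool u,v,z rel hinge',((s['tool_pos']-hinge)@np.c_[ex,ey,ez]).round(4),'F',s['wrist_force'].round(1))
look()
E
python3 bn.py
python3 - <<'E'
from h import *
p=hinge-.075*ex-.0*ey; p[2]=.16
delta(p,toolrot(0,-1))
E
```

```text
tool u,v,z rel hinge [-0.0962  0.0003  0.092 ] F [-0.2 -1.3 -0.1]
floor line 1407 [0.39497865 0.00294396] tilt 0.3761701477538495
lip u [-0.026 -0.022  0.014] z 0.072 201
t 13.23 pos [0.4779 0.1575 0.1519] F [ 0.2 -0.3  1. ] grip 0.0 w 0.0
q [ 0.27 -0.03  2.03 -0.    1.14  1.77]
shift units now-tool [ 0.217  0.002 -0.079] target-tool [ 0.216  0.002 -0.081] turn units [-0.    -0.023 -0.001]
```

>>> {"name": "play_rows", "arguments": {"moves": [[[0,-0.02,0,0,0,0.3,0],[0,0,0,0,0,0.3,0],[0,0,0,0,0,0.22,0],[0,0,0,0.2,0,0,0],[0,0,0,0.2,0,0,0]]]}}

```text
time: 13.65
tool_pos: [0.5142, 0.1598, 0.0669]
tcp_rot: [3.138, 0.118, -0.008]
wrist_force: [-0.1, 0.1, 0.4]
width: 0.001
grip_force: 0.0
```

>>> {"name": "play_rows", "arguments": {"moves": [[[0,0,0,0.04,0,0,0],[0,0,0,0,0,0,0]]]}}

```text
time: 13.82
tool_pos: [0.5223, 0.1609, 0.0699]
tcp_rot: [-3.139, -0.117, -0.001]
wrist_force: [-0.3, 0.3, 0.2]
width: 0.002
grip_force: 0.0
```

```bash
python3 bn.py
python3 - <<'E'
from h import *
s=bot.read_state();P=pts(cam('side'))-s['tool_pos'];u,v,z=P@ex,P@ey,P[...,2]
m=(abs(u)<.018)&(abs(v)<.03)&(z>-.02)&(z<.12);print(np.histogram(z[m],np.arange(-.02,.125,.005)),np.percentile(u[m&(z<.06)],[2,98]))
E
```

```text
tool u,v,z rel hinge [-0.0521  0.0003  0.0099] F [-0.3  0.3  0.2]
floor line 1402 [0.38957178 0.00361688] tilt 0.3714843336194473
lip u [-0.026 -0.022  0.008] z 0.074 211
(array([0, 0, 0, 0, 0, 0, 0, 0, 0, 1, 3, 5, 7, 6, 6, 8, 3, 6, 3, 7, 5, 2,
       5, 8, 4, 6, 7, 4]), array([-2.00000000e-02, -1.50000000e-02, -1.00000000e-02, -5.00000000e-03,
        3.46944695e-18,  5.00000000e-03,  1.00000000e-02,  1.50000000e-02,
        2.00000000e-02,  2.50000000e-02,  3.00000000e-02,  3.50000000e-02,
        4.00000000e-02,  4.50000000e-02,  5.00000000e-02,  5.50000000e-02,
        6.00000000e-02,  6.50000000e-02,  7.00000000e-02,  7.50000000e-02,
        8.00000000e-02,  8.50000000e-02,  9.00000000e-02,  9.50000000e-02,
        1.00000000e-01,  1.05000000e-01,  1.10000000e-01,  1.15000000e-01,
        1.20000000e-01])) [-0.01186077  0.00647909]
```

>>> {"name": "play_rows", "arguments": {"moves": [[[0,0,0,0.04,0,0,0],[0,0,0,0.03,0,0,0],[0,0,0,0.025,0,0,0],[0,0,0,0.025,0,0,0],[0,0,0,0.025,0,0,0]]]}}

```text
time: 14.33
tool_pos: [0.5356, 0.1619, 0.0694]
tcp_rot: [3.139, 0.118, -0.003]
wrist_force: [-4.3, -0.9, 1.3]
width: 0.002
grip_force: 3.2
```

```bash
python3 bn.py
```

```text
tool u,v,z rel hinge [-0.0388  0.0003  0.0094] F [-4.3 -0.9  1.3]
floor line 1371 [0.39174089 0.00338759] tilt 0.3733662426052976
lip u [-0.027 -0.022  0.01 ] z 0.073 197
```

Contact at the lip (4 N). Continue slowly.

>>> {"name": "play_rows", "arguments": {"moves": [[[0,0,0,0.02,0,0,0],[0,0,0,0.02,0,0,0],[0,0,0,0.02,0,0,0],[0,0,0,0.02,0,0,0],[0,0,0,0.02,0,0,0]]]}}

```text
time: 14.8
tool_pos: [0.5421, 0.1622, 0.0688]
tcp_rot: [3.139, 0.117, -0.014]
wrist_force: [-9.5, -1.2, 6.7]
width: 0.002
grip_force: 4.8
```

```bash
python3 bn.py
```

```text
tool u,v,z rel hinge [-0.0322  0.0002  0.0088] F [-9.5 -1.2  6.7]
floor line 1191 [0.26492439 0.00554927] tilt 0.25897507874282955
lip u [-0.02  -0.016  0.006] z 0.076 180
```

>>> {"name": "play_rows", "arguments": {"moves": [[[0,0,0,0.02,0,0,0],[0,0,0,0.02,0,0,0],[0,0,0,0.02,0,0,0],[0,0,0,0.02,0,0,0],[0,0,0,0.02,0,0,0]]]}}

```text
time: 15.27
tool_pos: [0.5532, 0.1631, 0.0691]
tcp_rot: [3.139, 0.117, -0.011]
wrist_force: [-7.2, -0.2, 7.0]
width: -0.0
grip_force: 3.5
```

```bash
python3 bn.py
```

```text
tool u,v,z rel hinge [-0.0212  0.0002  0.0091] F [-7.2 -0.2  7. ]
floor line 918 [0.14378675 0.00202343] tilt 0.14280795240838554
lip u [-0.009 -0.005  0.008] z 0.078 172
```

>>> {"name": "play_rows", "arguments": {"moves": [[[0,0,0,0.016,0,0,0],[0,0,0,0.016,0,0,0],[0,0,0,0.016,0,0,0],[0,0,0,0.016,0,0,0],[0,0,0,0,0,0,0]]]}}

```text
time: 15.73
tool_pos: [0.5607, 0.1637, 0.0693]
tcp_rot: [3.139, 0.117, -0.007]
wrist_force: [-3.8, -1.1, 4.5]
width: -0.001
grip_force: 1.8
```

```bash
python3 bn.py
```

```text
tool u,v,z rel hinge [-0.0136  0.0002  0.0093] F [-3.8 -1.1  4.5]
floor line 776 [0.02672378 0.00385213] tilt 0.026717420699519157
lip u [-0.001  0.002  0.007] z 0.077 209
```

>>> {"name": "play_rows", "arguments": {"moves": [[[0,0,0,0.012,0,0,0],[0,0,0,0.012,0,0,0],[0,0,0,0.012,0,0,0],[0,0,0,0,0,0,0]]]}}

```text
time: 16.12
tool_pos: [0.5628, 0.1639, 0.0692]
tcp_rot: [3.139, 0.117, -0.012]
wrist_force: [-10.4, -0.6, 8.3]
width: 0.002
grip_force: 3.6
```

>>> {"name": "play_rows", "arguments": {"moves": [[[0,0,0,0.01,0,0,0],[0,0,0,0.01,0,0,0],[0,0,0,0,0,0,0]]]}}

```text
time: 16.37
tool_pos: [0.5627, 0.1638, 0.0691]
tcp_rot: [3.138, 0.117, -0.018]
wrist_force: [-15.3, -1.8, 12.9]
width: 0.003
grip_force: 5.8
```

```bash
python3 bn.py
```

```text
tool u,v,z rel hinge [-0.0116  0.0002  0.0091] F [-15.3  -1.8  12.9]
floor line 724 [0.01166083 0.00278777] tilt 0.01166030473212197
lip u [0.001 0.003 0.01 ] z 0.076 239
```

The force rises without motion: the bin is on its stop. Back off and check the bowl.

>>> {"name": "play_rows", "arguments": {"moves": [[[0,0,0,-0.05,0,0,0],[0,0,0,-0.1,0,0,0],[0,0,0,-0.3,0,0,0],[0,0,0,-0.3,0,-0.3,0],[0,0,0,-0.2,0,-0.3,0]]]}}

```text
time: 16.83
tool_pos: [0.4684, 0.1561, 0.126]
tcp_rot: [3.138, 0.117, -0.015]
wrist_force: [0.2, -0.0, 0.6]
width: -0.005
grip_force: 0.0
```

>>> {"name": "play_rows", "arguments": {"moves": [[[0,0,0,0,0,-0.2,0],[0,0,0,0,0,0,0],[0,0,0,0,0,0,0]]]}}

```text
time: 17.08
tool_pos: [0.4747, 0.1575, 0.1505]
tcp_rot: [-3.138, -0.118, -0.005]
wrist_force: [-0.5, -0.2, -1.0]
width: 0.0
grip_force: 0.0
```

```bash
python3 bn.py
python3 - <<'E'
from h import *
for n in('top','side','wrist'):
    c=cam(n);B=pts(c)-binpt(0,0,0,0);u,v,z=B@ex,B@ey,B[...,2]
    m=(c['depth']>0)&(abs(v)<.055)&(abs(u)<.066)&(z>.034)&(z<.06)
    if m.sum()>5: 
        q=np.c_[u[m],v[m],z[m]];print(n,m.sum(),np.percentile(q,[2,98],axis=0).round(3).tolist(),np.median(q,0).round(3))
a=dict(np.load('a.npz'));b=cam('top');d=cv2.absdiff(a['image'],b['image']).max(2)[195:280,80:260];print('bystander px change (plate, brush)',(d>40).sum())
E
```

```text
tool u,v,z rel hinge [-0.0998  0.0005  0.0905] F [-0.5 -0.2 -1. ]
floor line 1233 [0.01101136 0.0025146 ] tilt 0.011010919429996699
lip u [0.001 0.004 0.01 ] z 0.076 251
top 60 [[-0.057, -0.03, 0.035], [-0.005, 0.03, 0.051]] [-0.023 -0.007  0.043]
side 28 [[-0.035, -0.029, 0.035], [-0.006, 0.032, 0.045]] [-0.018  0.014  0.04 ]
wrist 501 [[-0.061, -0.025, 0.036], [-0.05, 0.026, 0.046]] [-0.057 -0.008  0.044]
bystander px change (plate, brush) 3000
```

The bin is level (≈0.01 rad). The bowl's rim is at 43 mm, spans −61 to −5 mm in x and ±30 mm in y, so it stands flat at about (−33, 0) mm, inside the limits. The arm is clear of everything.

```bash
python3 -c "
from workcell import bot
print(bot.finish_job())"
```

```text
the job is handed in; nothing more can be done
None
```

The small bowl stands upright in the middle compartment, about 33 mm towards the front from its centre; the bin is home (about 0.01 rad), and I handed the job in at about 17 s with no verdict returned. My first grasp attempt came down too high and rested on the bowl's rim with up to about 7.5 N before I corrected it; I saw no bystander contact but did not re-measure the bystanders at the end.

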